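# Lock the plate incubator's tray open for loading

### The arm

A 6-joint arm with a two-finger parallel gripper is mounted at the origin on a cart in front of the work surface, level with it; the furniture and walls round the work are solid. World frame = base frame: x ahead of the robot, y to its left, z up, the work surface at z = 0. Lengths are in m, angles in rad, forces in N, time in s.
With the tool pointing down it reaches from about 0.35 to 0.975 m from the base axis. Payload 4.9 kg.
Tool frame: the origin (TCP) lies on the centre line of the jaws, within the pads' length; the fingertips stand manip.tcp_to_tips ahead of it and the grasp point (between the pads) is the TCP (manip.tcp_to_tips is the distance from the TCP to the fingertips, in m); y points along the fingers, z is the direction in which the jaws open and shut, and the axes are right-handed (so a half turn about y gives the same grasp; the last joint's range is limited). The gripper opens to 85 mm and grips with 20 to 120 N. Pads are 22 mm wide; open, the fingers measure 114 mm over their backs; the gripper's body (76 mm by 85 mm) begins 54 mm behind the grasp point. The pads swing forward as they close: fully open they stand 13 mm farther back than shut.
Start: joints at [-1.457, 0.053, 1.613, -0, 1.476, -0.119], TCP at [0.144, -0.608, 0.25] pointing down, gripper open.
Joint ranges: [-3.01, 3.01], [-1.01, 2.22], [0.06, 2.58], [-1.02, 4.17], [0.09, 2.62], [-3.14, 3.14]. Speed limits (rad/s): [2.57, 2.57, 3.14, 3.14, 3.14, 3.14].

### API

Orientations are given as a unit quaternion [w, x, y, z].
In Python, from plant import manip gives the robot as it stands.
- The arm moves only by the tool apply_moves, never from a script. Its argument "moves" is a list of rows, each a list of 7 numbers: the gripper's target within -1 to 1 (shut at 1, half-way at 0, fully open at -1), then the shift along the tool's x, y, z in mm, then the turn, a rotation vector about the tool's x, y, z in degrees. A call has 1 to 20 rows; each row shifts and turns the commanded pose from where the row before left it, along the tool's axes as they then stand; what a row does not reach is not made up. A row lasts 1/10 s, in which the tool goes at most 50 mm and 8.59 degrees, less where a joint would pass 70% of its speed; a pose out of reach is approached as far as the arm can. A call with a gripper value outside its range is refused whole. The fingers move at their own pace and stop on an object; the grip force is fixed at half the most. Time passes only in rows, so rows that do not move let the fingers close. It gives the time, the measured TCP pose, the force and the opening at its end, in the units of the state.
- manip.state(): the state, without advancing time (a new reading comes with each control period).
- manip.grab_frame(name): name is "scene" or "top" or "wrist"; returns the picture (420x560x3 uint8, blue, green, red); there is no depth.
- manip.calibration(name): a dict with "mtx" (3x3 intrinsics, pixels), "T" (4x4, takes a point from camera to world coordinates); the wrist camera has in their place "T_tool_cam" (4x4, takes a point from camera to tool coordinates, whose origin is the TCP and whose axes are the tool frame's). Camera axes: x right, y down, z forward; pixel columns grow to the right and rows downward; lengths in m; the calibration is good to about 2 mm. A picture is of the moment at which its call begins: read the wrist's pose just before it. calibration takes no time and is no camera call.
- manip.job_done(): hands the job in, once; it reports no verdict.
The state is a dict: "time": time; "joint_pos": joint angles; "joint_vel": joint speeds; "joint_efforts": joint torques, N m; "tool_pos": TCP position; "tool_rot": TCP orientation; "contact_force": force on the tool from outside, world axes, zero at the start; "ft_torque": the same for the moment, N m; "gripper_width": opening from 0.0 (shut) to 1.0 (fully open).
Only numpy, scipy, OpenCV 4.12 (cv2) and the standard library are available. Lean on these libraries where they do the work, as an engineer would, in place of code of your own. Each camera call takes 0.05 s, during which the arm holds its last target. There are 200 camera calls.

### The job

The plate incubator's tray is bolted shut: with a fingertip slide the bolt's thumb-piece on its roof outwards to free the tray, hook a fingertip behind the tray's front lip, in the scoop of the roof, and draw the tray gently out to its stop, then push the bolt fully home again so that the tray is locked open. Only push and pull with the fingertips: do not pinch the lip or the thumb-piece between the fingers, keep off the well plate lying in the tray, and leave the things standing around where they are.

Things in the scene. Friction and masses are not known exactly. Their poses are not given: they have to be found in the camera images.
- incubator: low white bench incubator for one well plate, fixed, 264 mm wide (y), 210 mm deep (x), flat roof 80 mm above the worktop. Origin: centre of its underside; the tray comes out of its front, -x; +y is its left, z up. A flush operating panel lies on the roof at the right
- scoop (a point): centre of the finger scoop, at roof height (80 mm): an opening cut right through the roof's front edge, open to the front, 84 mm wide (incubator's y), 45 mm long (x -105 to -60 mm). Through it the fingers go down into the free front pocket of the tray. Fixed to the incubator
- tray (a joint): the tray's travel, m: 0 shut, grows as it is drawn out along the incubator's -x, 0.136 at its stop. Aluminium tray with a white front, 0.55 kg; friction 1.5 N plus 4 N per m/s; stays where it is left. While the bolt is home it moves 3 mm at most. Draw it slower than 0.4 m/s
- lip (a point): middle of the top rear edge of the tray's front, 80 mm high, moves with the tray. The front is an upright wall 9 mm thick; its flat rear face, 162 mm wide, 55 mm down to the tray floor, is the lip to hook (this inner layer of the front is tray_c3, the outer one tray_c4). Behind it (+x) 45 mm of pocket are free, then comes the nest's rib, its top 34 mm below the roof
- bolt (a joint): the bolt's travel, m: 0 home (shot in), grows as it slides outwards along the incubator's +y, 0.022 fully drawn; clear of the tray from 0.018. Friction 1.2 N plus 3 N per m/s; stays where it is left. Its round 10 mm tongue enters a 16 mm hole in the tray's left wall: it goes home only with the tray shut or within 3 mm of its stop
- thumb (a point): centre of the top of the bolt's black ribbed thumb-piece, moves with it: 16 mm (incubator's x) by 12 mm (y), 14 mm proud of the roof, on a steel guide plate at the roof's left (inner half bolt_c1, outer half bolt_c2). Push its inner face towards +y to draw the bolt, its outer face towards -y to shoot it home. When home, the roof ends 34 mm outside its centre
- plate: white 96-well plate, 128 x 85 x 14 mm, loose in its nest in the tray, hidden under the roof while the tray is shut; origin: centre of its underside, 25 mm above the worktop and 94 mm behind the lip. Not to be touched
- specimen_cup_3: specimen cup with a red lid, 58 mm across, 59 mm high, on the worktop left of the tray's path; origin: centre of its underside
- specimen_cup_1: specimen cup with a yellow lid, 58 mm across, 59 mm high, on the worktop right of the tray's path; origin: centre of its underside
- control_vial_1: small vial with a blue cap, 25 mm across, 49 mm high, standing on the incubator's roof near its back; origin: centre of its underside
- control_vial_2: small vial with a green cap, 25 mm across, 49 mm high, standing on the incubator's roof near its back; origin: centre of its underside
- pipette_3: pipette lying at the right, 267 mm long, 36 mm high; origin: centre of its underside
- tip_box: box of pipette tips with a clear lid, 86 x 122 x 76 mm, at the left; origin: centre of its underside
- blood_tube_8: capped tube lying at the front edge, 90 mm long, 16 mm thick; origin: centre of its underside

How it is judged:
By the outcome, as a careful person would: the job done as asked, in the order asked, and still so for the second after the job is handed in, with the robot touching nothing.
It also fails if it takes over 48 s, if anything falls off the work surface, if the arm or the gripper's body presses on something with over 40 N, if the wrist force passes 120 N, or if a joint passes its speed limit or range.

## Working session

There is one attempt and no reset: what is moved stays moved. The work goes in short steps, Python scripts to look and compute and a tool call to move; the robot and the scene stay as the last step left them, time stands still between calls to the robot, and variables do not carry over. Pictures are saved under pics/ and viewed, about 8 in all and at most 12, crops included, and the job is handed in when it is done.

Besides the shell and the picture viewer there is one more tool, called after ">>>" as name(argument=value, ...), one argument or row to a line, values as JSON. apply_moves: Moves the arm, as the interface text tells. Its arguments: {"type":"object","properties":{"moves":{"type":"array","items":{"type":"array","items":{"type":"number"}}}},"required":["moves"]}

```bash
ls; mkdir -p pics
python3 - <<'E'
from plant import manip
import cv2
print(manip.state(), manip.tcp_to_tips)
for n in("top","scene"):
    cv2.imwrite(f"pics/{n}0.png",manip.grab_frame(n)); print(n,manip.calibration(n))
print(manip.calibration("wrist"))
E
```

```text
pics
{'time': 0.0, 'joint_pos': array([-1.45698017e+00,  5.33661090e-02,  1.61427432e+00,  7.57929933e-08,
        1.47598065e+00, -1.18978516e-01]), 'joint_vel': array([-3.45808116e-04,  9.33269038e-04, -7.67226412e-05, -4.86405418e-04,
       -3.12283529e-04, -1.43404756e-03]), 'joint_efforts': array([ 2.30477781e-03, -3.93685877e+01, -3.70173490e+01,  1.32105820e-04,
        7.12530789e-03,  7.72292651e-06]), 'tool_pos': array([ 0.14413425, -0.60756636,  0.24906899]), 'tool_rot': array([ 0.08212145, -0.0821177 ,  0.70303892, -0.70160461]), 'contact_force': array([-0.39101108, -0.76590021, -0.51164562]), 'ft_torque': array([ 0.04722765, -0.00794517, -0.03312369]), 'gripper_width': 1.0048315822731577} 0.019
top {'mtx': array([[463.86079288,   0.        , 276.70845913],
       [  0.        , 463.86079288, 210.19670401],
       [  0.        ,   0.        ,   1.        ]]), 'T': array([[-0.02690697, -0.98590029,  0.16515641,  0.38615564],
       [-0.99953163,  0.02894388,  0.0099385 , -0.00664863],
       [-0.01457864, -0.16481164, -0.98621731,  1.19489337],
       [ 0.        ,  0.   
[... 274 characters left out ...]
    [-0.4708683 ,  0.53250436, -0.70336488,  0.63260506],
       [-0.02016842, -0.80357117, -0.59486689,  0.62505148],
       [ 0.        ,  0.        ,  0.        ,  1.        ]])}
{'mtx': array([[330.55960185,   0.        , 276.33336039],
       [  0.        , 330.55960185, 208.19210291],
       [  0.        ,   0.        ,   1.        ]]), 'T_tool_cam': array([[ 3.97117270e-04,  9.64299640e-01,  2.64813231e-01,
        -6.82626053e-02],
       [-1.00113811e-03, -2.64812736e-01,  9.64299338e-01,
        -1.22877761e-01],
       [ 9.99999420e-01, -6.48054538e-04,  8.60235410e-04,
        -1.13581967e-03],
       [ 0.00000000e+00,  0.00000000e+00,  0.00000000e+00,
         1.00000000e+00]])}
```

View pics/top0.png

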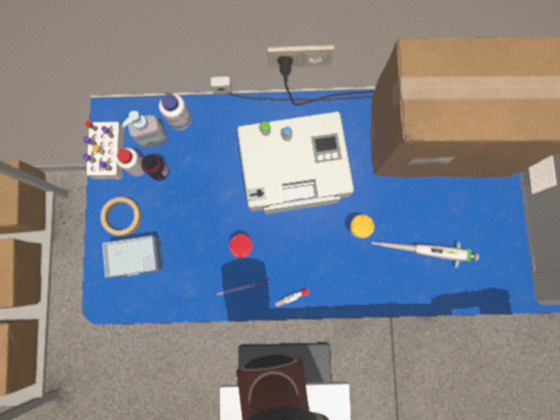

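View pics/scene0.png

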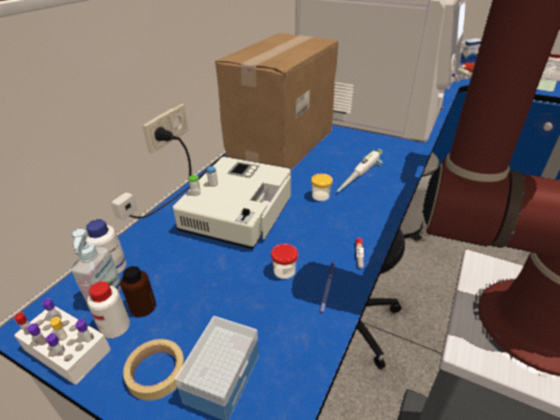

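The top view shows the incubator's roof at about (239,127)-(342,113)-(352,193)-(248,209). The thumb-piece is near (257,192) and the scoop near (298,188). The cups are at (240,245) and (362,226), in front of the incubator. I'll enlarge this area.

Run:
```python
import cv2
i=cv2.imread("pics/top0.png")[105:220,230:365]
cv2.imwrite("pics/top0c.png",cv2.resize(i,None,fx=5.9,fy=5.2,interpolation=cv2.INTER_CUBIC) if 0 else cv2.resize(i,None,fx=5,fy=5,interpolation=cv2.INTER_CUBIC))
```

```text
(no output)
```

View pics/top0c.png

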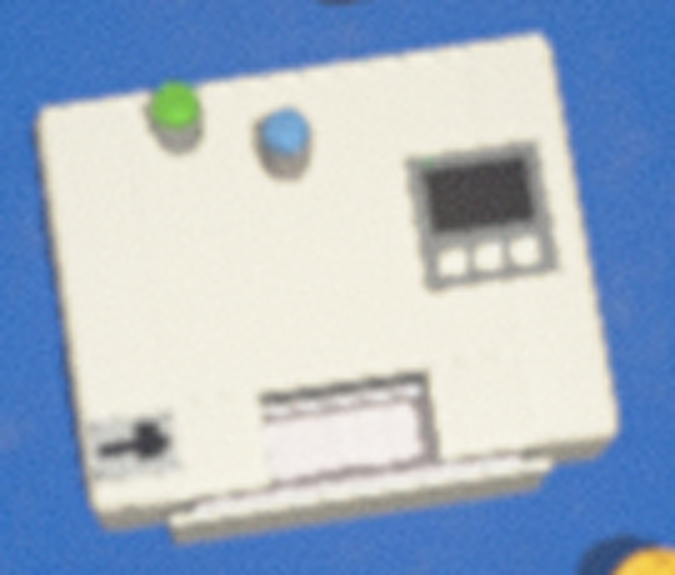

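```bash
cat > h.py <<'E'
import numpy as np, cv2
from plant import manip
from scipy.spatial.transform import Rotation as R
def ray(K,T,px,z):
    d=T[:3,:3]@np.linalg.solve(K,[px[0],px[1],1]); return T[:3,3]+d*(z-T[2,3])/d[2]
def top(px,z):
    c=manip.calibration("top"); return ray(c["mtx"],c["T"],px,z)
def toolT(s):
    T=np.eye(4); w,x,y,zz=s["tool_rot"]; T[:3,:3]=R.from_quat([x,y,zz,w]).as_matrix(); T[:3,3]=s["tool_pos"]; return T
E
python3 - <<'E'
from h import *
f=lambda u,v:(230+(u+.5)/5-.5,105+(v+.5)/5-.5)
P={k:top(f(*p),.08) for k,p in dict(BkL=(39,108),BkR=(547,37),FrR=(618,430),FrL=(96,515)).items()}
for k,v in P.items(): print(k,v.round(4))
q=list(P.values())
for i in range(4): d=q[i]-q[i-1]; print(np.linalg.norm(d).round(4), np.degrees(np.arctan2(d[1],d[0])).round(1))
# fit pose
L=np.array([[.105,.132],[.105,-.132],[-.105,-.132],[-.105,.132]]); W=np.array(q)[:,:2]
H=(L-L.mean(0)).T@(W-W.mean(0)); a=np.arctan2(H[0,1]-H[1,0],H[0,0]+H[1,1]); c=W.mean(0)
print("yaw",np.degrees(a),"c",c)
Rm=np.array([[np.cos(a),-np.sin(a)],[np.sin(a),np.cos(a)]])
print("res",(W-c-L@Rm.T).round(4))
th=top(f(155,440),.094); print("thumb",th,(th[:2]-c)@Rm)
for n,p in dict(sc1=(262,395),sc2=(428,372),sc3=(437,462)).items(): print(n,(top(f(*p),.08)[:2]-c)@Rm)
for n,p in dict(green=(175,105),blue=(284,132)).items(): print(n,(top(f(*p),.129)[:2]-c)@Rm)
for n,p in dict(red=(240,243),yel=(362,225)).items(): print(n,(top(p,.059)[:2]-c)@Rm)
print(toolT(manip.state())[:3,:3].round(3))
E
```

```text
BkL [0.79   0.0977 0.08  ]
BkR [ 0.8192 -0.1592  0.08  ]
FrR [ 0.616  -0.1839  0.08  ]
FrL [0.5813 0.0725 0.08  ]
0.2102 6.9
0.2585 -83.5
0.2047 -173.0
0.2588 97.7
yaw 7.024478183766377 c [ 0.70161047 -0.04322064]
res [[ 0.0003 -0.0029]
 [-0.0028  0.0022]
 [ 0.0025  0.0031]
 [ 0.     -0.0024]]
thumb [0.61487597 0.04230206 0.094     ] [-0.07562461  0.09548782]
sc1 [-0.05830559  0.04044155]
sc2 [-0.05928655 -0.04207952]
sc3 [-0.10449732 -0.03909211]
green [0.07817188 0.06176985]
blue [0.05671289 0.01205814]
red [-0.18556648  0.16430237]
yel [-0.18678041 -0.13920939]
[[-0.973 -0.     0.231]
 [-0.231  0.002 -0.973]
 [-0.    -1.    -0.002]]
```

>>> apply_moves(
  moves=[
    [1, 0, 0, 0, 0, 6.4, 0],
    [1, -32, 3, -32.5, 0, 0, 0],
    [1, -32, 3, -32.5, 0, 0, 0],
    [1, -32, 3, -32.5, 0, 0, 0],
    [1, -32, 3, -32.5, 0, 0, 0],
    [1, -32, 3, -32.5, 0, 0, 0],
    [1, -32, 3, -32.5, 0, 0, 0],
    [1, -32, 3, -32.5, 0, 0, 0],
    [1, -32, 3, -32.5, 0, 0, 0],
    [1, -32, 3, -32.5, 0, 0, 0],
    [1, -32, 3, -32.5, 0, 0, 0],
    [1, -32, 3, -32.5, 0, 0, 0],
    [1, -32, 3, -32.5, 0, 0, 0],
    [1, -32, 3, -32.5, 0, 0, 0],
    [1, -32, 3, -32.5, 0, 0, 0],
    [1, -32, 3, -32.5, 0, 0, 0],
    [1, -32, 3, -32.5, 0, 0, 0],
    [1, 0, 0, 0, 0, 0, 0],
  ],
)

```text
time: 1.9
tool_pos: [0.591, -0.026, 0.201]
tool_rot: [0.044, -0.045, 0.706, -0.705]
contact_force: [0.2, -1.0, -0.0]
gripper_width: -0.005
```

Run:
```python
from h import *
s=manip.state(); print(s["time"],s["tool_pos"],s["gripper_width"],s["contact_force"]); print(toolT(s)[:3,:3].round(3))
i=manip.grab_frame("wrist"); np.save("T1.npy",toolT(s)); cv2.imwrite("pics/w1.png",i)
```

```text
1.9 [ 0.59104319 -0.02600142  0.20099173] -0.004796234947767273 [ 0.19336078 -0.96426347 -0.017548  ]
[[-0.992 -0.001  0.126]
 [-0.126  0.002 -0.992]
 [ 0.001 -1.    -0.002]]
```

View pics/w1.png

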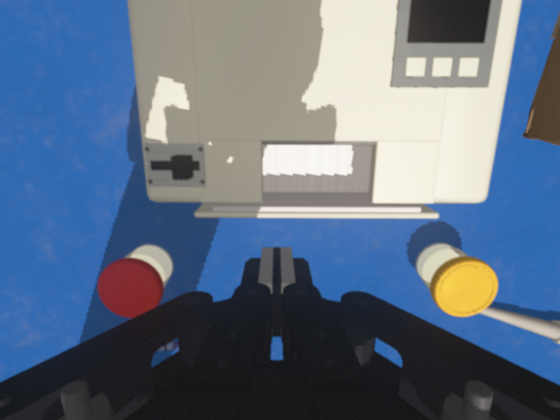

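The wrist view shows the thumb-piece block at about (171-194, 153-181), in a slot in its guide plate. The scoop is at (262-375, 141-205), and the front wall's top runs along rows 205-218. The shut tips are at (277,250).

Run:
```python
from h import *
T=np.load("T1.npy"); k=manip.calibration("wrist"); K=k["mtx"]; C=T@k["T_tool_cam"]
P=dict(thumb=((183,167),.094),thIn=((194,167),.094),thOut=((171,167),.094),scL=((262,170),.08),scR=((376,170),.08),scB=((318,141),.08),lipL=((197,206),.08),lipR=((437,208),.08),FL=((150,201),.08),FR=((488,203),.08),R=((522,0),.08),red=((131,288),.059),yel=((464,287),.059))
a=np.radians(7.02); c=np.array([.7016,-.0432]); Rm=np.array([[np.cos(a),-np.sin(a)],[np.sin(a),np.cos(a)]])
Ti=np.linalg.inv(T)
for n,(p,z) in P.items():
    w=ray(K,C,p,z); t=(Ti@np.r_[w,1])[:3]*1e3
    print(n,"world",w.round(4),"local",((w[:2]-c)@Rm).round(4),"tool xz",t[[0,2]].round(1))
print("tcp local",(T[:2,3]-c)@Rm)
```

```text
thumb world [0.6171 0.0442 0.094 ] local [-0.0731  0.0971] tool xz [-34.8 -66.1]
thIn world [0.6181 0.0366 0.094 ] local [-0.0731  0.0894] tool xz [-34.8 -58.5]
thOut world [0.6161 0.0525 0.094 ] local [-0.0732  0.1054] tool xz [-34.8 -74.5]
scL world [ 0.6198 -0.0104  0.08  ] local [-0.0772  0.0426] tool xz [-30.6 -11.7]
scR world [ 0.6304 -0.0942  0.08  ] local [-0.0769 -0.0419] tool xz [-30.5  72.8]
scB world [ 0.6458 -0.0482  0.08  ] local [-0.056   0.0019] tool xz [-51.7  29.2]
lipL world [0.586  0.0357 0.08  ] local [-0.105   0.0925] tool xz [ -2.9 -61.6]
lipR world [ 0.6076 -0.1464  0.08  ] local [-0.1059 -0.091 ] tool xz [ -1.3 121.8]
FL world [0.5855 0.0715 0.08  ] local [-0.1012  0.128 ] tool xz [ -6.9 -97.2]
FR world [ 0.6163 -0.1839  0.08  ] local [-0.1019 -0.1293] tool xz [ -5.3 160.1]
R world [ 0.7517 -0.1657  0.08  ] local [ 0.0347 -0.1277] tool xz [-141.9  159.1]
red world [0.4968 0.0938 0.059 ] local [-0.1865  0.161 ] tool xz [  78.3 -130.5]
yel world [ 0.5351 -0.1999  0.059 ] local [-0.1844 -0.1352] tool xz [ 77.3 165.7]
tcp local [-0.10762609  0.03058144]
```

>>> apply_moves(
  moves=[
    [1, -17, 0, -18, 0, 0, 0],
    [1, -18, 0, -18, 0, 0, 0],
    [1, 0, 35, 0, 0, 0, 0],
    [1, 0, 35, 0, 0, 0, 0],
    [1, 0, 15, 0, 0, 0, 0],
    [1, 0, 12, 0, 0, 0, 0],
    [1, 0, 0, 0, 0, 0, 0],
    [1, 0, 0, 0, 0, 0, 0],
  ],
)

```text
time: 2.75
tool_pos: [0.6207, 0.0094, 0.1067]
tool_rot: [-0.043, 0.042, -0.706, 0.706]
contact_force: [0.8, -0.0, 0.8]
gripper_width: 0.002
```

>>> apply_moves(
  moves=[
    [1, 0, 0, -4, 0, 0, 0],
    [1, 0, 0, -4, 0, 0, 0],
    [1, 0, 0, -4, 0, 0, 0],
    [1, 0, 0, -4, 0, 0, 0],
    [1, 0, 0, -3, 0, 0, 0],
    [1, 0, 0, -3, 0, 0, 0],
  ],
)

```text
time: 3.35
tool_pos: [0.6175, 0.0318, 0.1055]
tool_rot: [-0.043, 0.043, -0.706, 0.706]
contact_force: [0.8, -1.9, 0.6]
gripper_width: 0.006
```

Run:
```python
from h import *
s=manip.state(); T=toolT(s); T1=np.load("T1.npy"); print(s["time"],(np.linalg.inv(T1)@T)[:3,3]*1e3,T[2,3],T1[:3,:3].T@s["contact_force"])
```

```text
3.35 [-33.58199155  95.56811305 -53.86299154] 0.10549200938782019 [-0.50719437 -0.57739183  1.96757859]
```

>>> apply_moves(
  moves=[
    [1, 0, 0, -3, 0, 0, 0],
    [1, 0, 0, -3, 0, 0, 0],
    [1, 0, 0, -3, 0, 0, 0],
    [1, 0, 0, -3, 0, 0, 0],
    [1, 0, 0, 0, 0, 0, 0],
    [1, 0, 0, 0, 0, 0, 0],
  ],
)

```text
time: 3.95
tool_pos: [0.6158, 0.0439, 0.1051]
tool_rot: [0.043, -0.043, 0.706, -0.706]
contact_force: [-0.3, -0.7, 0.7]
gripper_width: -0.0
```

```bash
cat > r.py <<'E'
from h import *
s=manip.state(); T=toolT(s); T1=np.load("T1.npy"); print(s["time"],((np.linalg.inv(T1)@T)[:3,3]*1e3).round(1),T[2,3].round(4),(T1[:3,:3].T@s["contact_force"]).round(1))
E
python3 r.py
```

```text
3.95 [-33.4  95.9 -66.1] 0.1051 [ 0.4 -0.7  0.6]
```

>>> apply_moves(
  moves=[
    [1, 0, 0, -2, 0, 0, 0],
    [1, 0, 0, -2, 0, 0, 0],
    [1, 0, 0, 0, 0, 0, 0],
  ],
)

```text
time: 4.25
tool_pos: [0.6153, 0.0478, 0.1051]
tool_rot: [0.043, -0.043, 0.706, -0.706]
contact_force: [0.3, -0.5, -0.0]
gripper_width: -0.001
```

>>> apply_moves(
  moves=[
    [1, 0, 0, -1.5, 0, 0, 0],
    [1, 0, 0, -1.5, 0, 0, 0],
    [1, 0, 0, 0, 0, 0, 0],
  ],
)

```text
time: 4.55
tool_pos: [0.6151, 0.0498, 0.1052]
tool_rot: [-0.043, 0.043, -0.705, 0.707]
contact_force: [0.9, -4.8, -0.5]
gripper_width: -0.003
```

```bash
python3 r.py
```

```text
4.55 [-33.5  95.9 -72. ] 0.1052 [-0.3  0.5  4.8]
```

>>> apply_moves(
  moves=[
    [1, 0, 0, -1.5, 0, 0, 0],
    [1, 0, 0, 0, 0, 0, 0],
  ],
)

```text
time: 4.75
tool_pos: [0.6151, 0.0501, 0.1052]
tool_rot: [-0.043, 0.043, -0.704, 0.707]
contact_force: [1.6, -8.3, -1.1]
gripper_width: -0.002
```

>>> apply_moves(
  moves=[
    [1, 0, 0, 5, 0, 0, 0],
    [1, 0, 0, 10, 0, 0, 0],
    [1, 0, -25, 20, 0, 0, 0],
    [1, 0, -20, 30, 0, 0, 0],
    [1, 0, 0, 32, 0, 0, 0],
    [1, 0, 0, 0, 0, 0, 0],
    [1, 0, 0, 0, 0, 0, 0],
  ],
)

```text
time: 5.45
tool_pos: [0.6264, -0.0445, 0.1501]
tool_rot: [0.042, -0.042, 0.706, -0.705]
contact_force: [0.8, 0.1, 0.1]
gripper_width: -0.001
```

```bash
python3 r.py
python3 - <<'E'
from h import *
s=manip.state(); np.save("T2.npy",toolT(s)); cv2.imwrite("pics/w2.png",manip.grab_frame("wrist"))
E
```

```text
5.45 [-32.8  50.8  22.9] 0.1501 [-0.8 -0.1 -0. ]
```

View pics/w2.png

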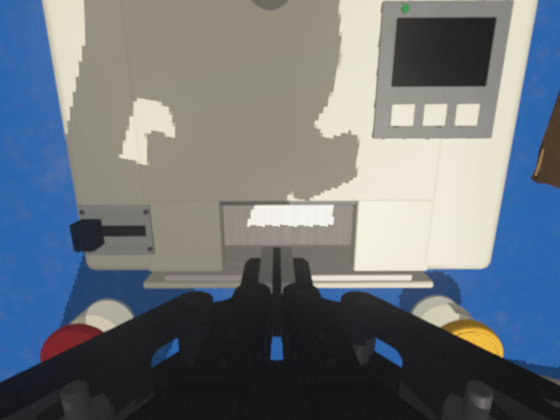

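The bolt is fully drawn: the thumb-piece at (88,235) has reached the outer end of its slot, and the force built up at the stop. The scoop is at (222-356, 203-270). Next I go down into the pocket.

>>> apply_moves(
  moves=[
    [1, 4, 0, 7, 0, 0, 0],
    [1, 0, 25, 0, 0, 0, 0],
    [1, 0, 20, 0, 0, 0, 0],
    [1, 0, 20, 0, 0, 0, 0],
    [1, 0, 15, 0, 0, 0, 0],
    [1, 0, 0, 0, 0, 0, 0],
  ],
)

```text
time: 6.1
tool_pos: [0.6212, -0.0508, 0.0671]
tool_rot: [0.041, -0.045, 0.706, -0.705]
contact_force: [0.5, 0.3, 0.6]
gripper_width: 0.002
```

```bash
python3 r.py
```

```text
6.1 [-26.9 133.8  28.6] 0.0671 [-0.6 -0.6 -0.3]
```

>>> apply_moves(
  moves=[
    [1, 4, 0, 0, 0, 0, 0],
    [1, 4, 0, 0, 0, 0, 0],
    [1, 4, 0, 0, 0, 0, 0],
    [1, 4, 0, 0, 0, 0, 0],
    [1, 4, 0, 0, 0, 0, 0],
    [1, 4, 0, 0, 0, 0, 0],
    [1, 4, 0, 0, 0, 0, 0],
  ],
)

```text
time: 6.8
tool_pos: [0.596, -0.0552, 0.071]
tool_rot: [-0.043, 0.042, -0.706, 0.706]
contact_force: [1.3, -0.3, 1.1]
gripper_width: -0.004
```

```bash
python3 r.py
```

```text
6.8 [ -1.4 129.9  29.8] 0.071 [-1.2 -1.1  0.5]
```

>>> apply_moves(
  moves=[
    [1, 6, 0, 0, 0, 0, 0],
    [1, 8, 0, 0, 0, 0, 0],
    [1, 10, 0, 0, 0, 0, 0],
    [1, 10, 0, 0, 0, 0, 0],
    [1, 10, 0, 0, 0, 0, 0],
    [1, 10, 0, 0, 0, 0, 0],
    [1, 10, 0, 0, 0, 0, 0],
    [1, 10, 0, 0, 0, 0, 0],
    [1, 8, 0, 0, 0, 0, 0],
    [1, 6, 0, 0, 0, 0, 0],
    [1, 5, 0, 0, 0, 0, 0],
    [1, 5, 0, 0, 0, 0, 0],
    [1, 4, 0, 0, 0, 0, 0],
    [1, 3, 0, 0, 0, 0, 0],
    [1, 0, 0, 0, 0, 0, 0],
  ],
)

```text
time: 8.3
tool_pos: [0.4908, -0.0676, 0.0701]
tool_rot: [0.042, -0.043, 0.706, -0.706]
contact_force: [0.8, -0.0, 0.7]
gripper_width: 0.003
```

```bash
python3 r.py
```

```text
8.3 [104.6 131.   28.9] 0.0701 [-0.8 -0.7  0.1]
```

>>> apply_moves(
  moves=[
    [1, 3, 0, 0, 0, 0, 0],
    [1, 3, 0, 0, 0, 0, 0],
    [1, 3, 0, 0, 0, 0, 0],
    [1, 3, 0, 0, 0, 0, 0],
    [1, 2, 0, 0, 0, 0, 0],
    [1, 2, 0, 0, 0, 0, 0],
    [1, 0, 0, 0, 0, 0, 0],
  ],
)

```text
time: 9.0
tool_pos: [0.4751, -0.0697, 0.0703]
tool_rot: [-0.043, 0.043, -0.706, 0.706]
contact_force: [-0.6, -0.5, 0.6]
gripper_width: 0.0
```

>>> apply_moves(
  moves=[
    [1, 2, 0, 0, 0, 0, 0],
    [1, 2, 0, 0, 0, 0, 0],
    [1, 0, 0, 0, 0, 0, 0],
  ],
)

```text
time: 9.3
tool_pos: [0.4717, -0.0702, 0.0704]
tool_rot: [-0.043, 0.043, -0.706, 0.706]
contact_force: [2.0, -0.0, -1.2]
gripper_width: -0.001
```

```bash
python3 r.py
```

```text
9.3 [123.9 130.6  29.1] 0.0704 [-2.   1.2  0.3]
```

>>> apply_moves(
  moves=[
    [1, 2, 0, 0, 0, 0, 0],
    [1, 1, 0, 0, 0, 0, 0],
    [1, 0, 0, 0, 0, 0, 0],
  ],
)

```text
time: 9.6
tool_pos: [0.4715, -0.0703, 0.0706]
tool_rot: [-0.046, 0.039, -0.706, 0.706]
contact_force: [15.1, 1.1, -10.8]
gripper_width: -0.004
```

>>> apply_moves(
  moves=[
    [1, 1, 0, 0, 0, 0, 0],
    [1, 1, 0, 0, 0, 0, 0],
    [1, 0, 0, 0, 0, 0, 0],
  ],
)

```text
time: 9.9
tool_pos: [0.4715, -0.0703, 0.0707]
tool_rot: [-0.048, 0.037, -0.706, 0.706]
contact_force: [22.8, 3.9, -17.9]
gripper_width: -0.003
```

```bash
python3 r.py
```

```text
9.9 [124.1 130.3  29.1] 0.0707 [-23.1  17.9  -1. ]
```

>>> apply_moves(
  moves=[
    [1, -6, 0, 0, 0, 0, 0],
    [1, -8, 0, 0, 0, 0, 0],
    [1, 0, -25, 0, 0, 0, 0],
    [1, 0, -30, 0, 0, 0, 0],
    [1, 0, -30, 0, 0, 0, 0],
    [1, -24, 0, -25, 0, 0, 0],
    [1, -24, 0, -25, 0, 0, 0],
    [1, -24, 0, -25, 0, 0, 0],
    [1, -24, 0, -25, 0, 0, 0],
    [1, -24, 0, -25, 0, 0, 0],
    [1, -24, 0, -22, 0, 0, 0],
    [1, 0, 0, 0, 0, 0, 0],
    [1, 0, 0, 0, 0, 0, 0],
  ],
)

```text
time: 11.2
tool_pos: [0.6055, 0.0945, 0.1548]
tool_rot: [-0.043, 0.044, -0.706, 0.706]
contact_force: [0.3, -0.3, -0.6]
gripper_width: -0.001
```

```bash
python3 r.py
python3 - <<'E'
from h import *
s=manip.state(); np.save("T3.npy",toolT(s)); print(toolT(s)[:3,:3].round(3)); cv2.imwrite("pics/w3.png",manip.grab_frame("wrist"))
E
```

```text
11.2 [ -29.6   46.4 -117.6] 0.1548 [-0.3  0.6  0.3]
[[-0.993 -0.002  0.122]
 [-0.122 -0.001 -0.993]
 [ 0.002 -1.     0.001]]
```

View pics/w3.png

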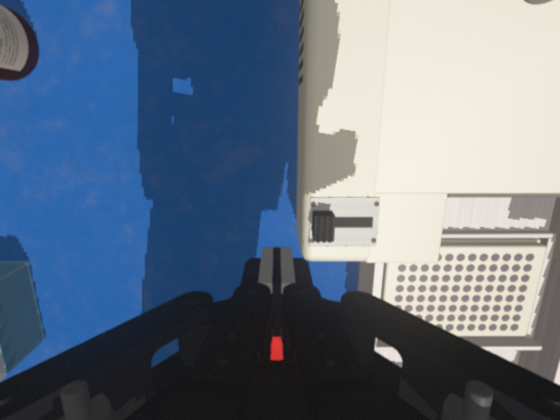

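The thumb-piece is at (310-333, 210-242), at the outer end of its slot, and the fingers are outside it. The tray is out and the plate still lies in its nest. I'll now go down and push the bolt home.

>>> apply_moves(
  moves=[
    [1, -4, 25, 0, 0, 0, 0],
    [1, 0, 15, 0, 0, 0, 0],
    [1, 0, 10, 0, 0, 0, 0],
    [1, 0, 0, 0, 0, 0, 0],
    [1, 0, 0, 4, 0, 0, 0],
    [1, 0, 0, 4, 0, 0, 0],
    [1, 0, 0, 4, 0, 0, 0],
    [1, 0, 0, 3, 0, 0, 0],
    [1, 0, 0, 3, 0, 0, 0],
    [1, 0, 0, 3, 0, 0, 0],
    [1, 0, 0, 3, 0, 0, 0],
    [1, 0, 0, 3, 0, 0, 0],
    [1, 0, 0, 3, 0, 0, 0],
  ],
)

```text
time: 12.55
tool_pos: [0.614, 0.0648, 0.1064]
tool_rot: [-0.043, 0.042, -0.706, 0.706]
contact_force: [-0.4, 0.8, 5.4]
gripper_width: 0.002
```

```bash
python3 r.py
```

```text
12.55 [-34.4  94.8 -87. ] 0.1064 [ 0.3 -5.4 -0.9]
```

>>> apply_moves(
  moves=[
    [1, 0, 0, 2, 0, 0, 0],
    [1, 0, 0, 0, 0, 0, 0],
  ],
)

```text
time: 12.75
tool_pos: [0.6143, 0.0625, 0.1064]
tool_rot: [-0.043, 0.042, -0.706, 0.706]
contact_force: [-0.3, 0.7, 5.1]
gripper_width: 0.002
```

```bash
python3 r.py
```

```text
12.75 [-34.4  94.7 -84.7] 0.1064 [ 0.2 -5.1 -0.8]
```

Run:
```python
from h import *
a=manip.grab_frame("wrist")[130:330,180:380]; b=manip.grab_frame("scene")[150:260,165:315]
a=cv2.resize(a,(480,480),interpolation=cv2.INTER_CUBIC)
cv2.imwrite("pics/w4.png",a); cv2.imwrite("pics/s4.png",cv2.resize(b,None,fx=5,fy=5,interpolation=cv2.INTER_CUBIC))
```

```text
(no output)
```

View pics/w4.png

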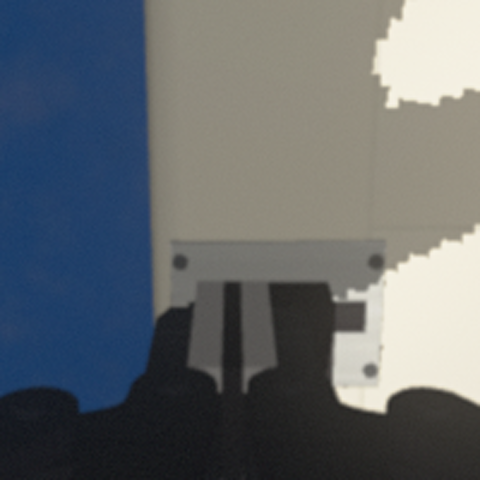

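View pics/s4.png

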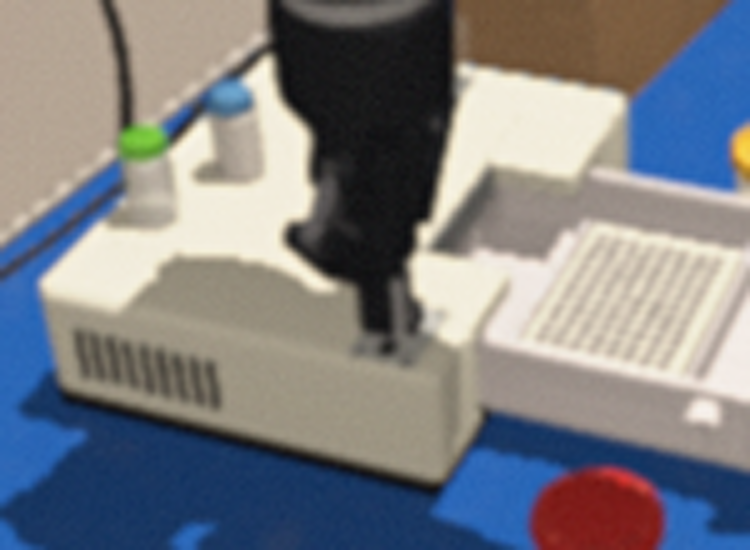

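The thumb-piece is against the fingers' right side, with a little slot left to go. I measure about 5 N upwards, so the tips are rubbing the guide plate. I'll lift 1.5 mm and finish the push.

>>> apply_moves(
  moves=[
    [1, 0, -1.5, 0, 0, 0, 0],
    [1, 0, 0, 2, 0, 0, 0],
    [1, 0, 0, 2, 0, 0, 0],
    [1, 0, 0, 0, 0, 0, 0],
  ],
)

```text
time: 13.25
tool_pos: [0.6138, 0.0588, 0.1065]
tool_rot: [-0.042, 0.043, -0.706, 0.706]
contact_force: [-0.4, -0.5, 1.7]
gripper_width: -0.001
```

>>> apply_moves(
  moves=[
    [1, 0, 0, 1.5, 0, 0, 0],
    [1, 0, 0, 1.5, 0, 0, 0],
    [1, 0, 0, 0, 0, 0, 0],
  ],
)

```text
time: 13.55
tool_pos: [0.6139, 0.0575, 0.1066]
tool_rot: [0.042, -0.043, 0.707, -0.705]
contact_force: [-1.2, 6.0, 2.3]
gripper_width: -0.004
```

```bash
python3 r.py
```

```text
13.55 [-33.3  94.5 -79.8] 0.1066 [ 0.4 -2.3 -6.1]
```

>>> apply_moves(
  moves=[
    [1, 0, 0, 1.5, 0, 0, 0],
    [1, 0, 0, 0.5, 0, 0, 0],
    [1, 0, 0, 0, 0, 0, 0],
  ],
)

```text
time: 13.85
tool_pos: [0.6139, 0.0573, 0.1066]
tool_rot: [0.042, -0.043, 0.708, -0.703]
contact_force: [-2.9, 11.4, 3.7]
gripper_width: -0.002
```

```bash
python3 r.py
```

```text
13.85 [-33.3  94.5 -79.5] 0.1066 [  1.4  -3.7 -11.7]
```

>>> apply_moves(
  moves=[
    [1, 0, 0, -6, 0, 0, 0],
    [1, 0, 0, -8, 0, 0, 0],
    [1, 0, -25, 0, 0, 0, 0],
    [1, 0, -40, 0, 0, 0, 0],
    [1, 20, -40, 20, 0, 0, 0],
    [1, 20, 0, 20, 0, 0, 0],
    [1, 20, 0, 20, 0, 0, 0],
    [1, 0, 0, 0, 0, 0, 0],
    [1, 0, 0, 0, 0, 0, 0],
  ],
)

```text
time: 14.75
tool_pos: [0.5604, 0.001, 0.2115]
tool_rot: [0.042, -0.042, 0.706, -0.706]
contact_force: [-0.3, -0.2, 1.0]
gripper_width: -0.0
```

```bash
python3 r.py
python3 - <<'E'
from h import *
s=manip.state(); T=toolT(s); cv2.imwrite("pics/w5.png",manip.grab_frame("wrist")); np.save("T5.npy",T); cv2.imwrite("pics/top5.png",manip.grab_frame("top"))
E
```

```text
14.75 [ 27.  -10.4 -30.6] 0.2115 [ 0.3 -1.   0.2]
```

View pics/w5.png

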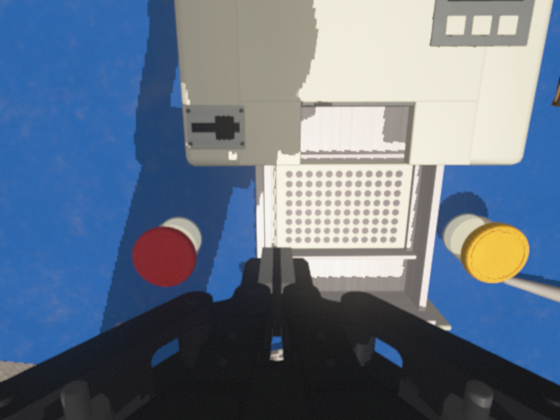

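The tray is out, the plate lies in its nest, both cups are standing, and the thumb-piece is at (225,127). I'll compare these with the first measurements.

Run:
```python
from h import *
T=np.load("T5.npy"); k=manip.calibration("wrist"); C=T@k["T_tool_cam"]
a=np.radians(7.02); c=np.array([.7016,-.0432]); Rm=np.array([[np.cos(a),-np.sin(a)],[np.sin(a),np.cos(a)]])
for n,p,z in [("thumb",(225,127),.094),("thOut",(215,127),.094),("thIn",(236,127),.094),("lipR",(425,307),.08),("red",(164,255),.059),("yel",(496,252),.059)]:
    print(n,((ray(k["mtx"],C,p,z)[:2]-c)@Rm).round(4))
A=cv2.imread("pics/top0.png"); B=cv2.imread("pics/top5.png")
cv2.imwrite("pics/cmp.png",np.hstack([cv2.resize(x[95:315,200:400],(400,440),interpolation=cv2.INTER_CUBIC) for x in(A,B)]))
```

```text
thumb [-0.073   0.0982]
thOut [-0.073   0.1053]
thIn [-0.073   0.0904]
lipR [-0.226  -0.0669]
red [-0.1855  0.1632]
yel [-0.1836 -0.1348]
```

View pics/cmp.png

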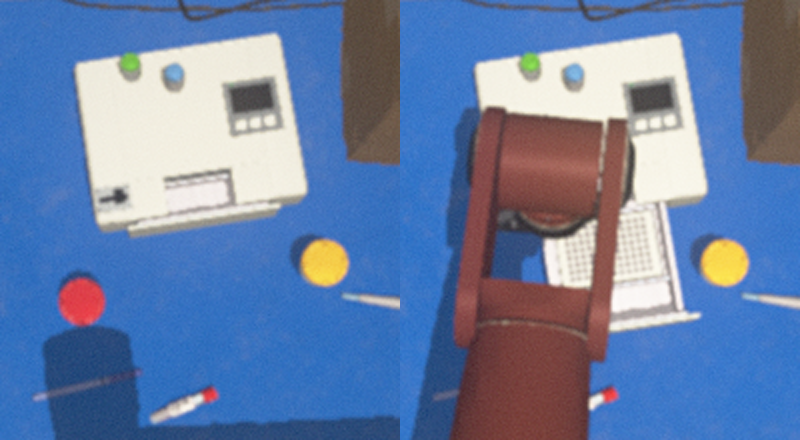

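```bash
python3 -c "
from plant import manip
print(manip.state()['contact_force'],manip.job_done())"
```

```text
the job is handed in; nothing more can be done
[-0.09298149  0.79258827  0.3328026 ] None
```

The tray is drawn out to its stop and the bolt is home again, locking it open. I handed the job in at about 15 s of robot time. I used only the shut fingertips. They drew the bolt outwards by about 22 mm until it hit its stop, pulled the tray from behind its lip, then pushed the bolt home.

**Tray stop:** the tray moved about 136 mm and met a hard stop at about 23 N, as expected.

**Bolt home:** it stopped hard at about 12 N. Its thumb-piece was at y = 98 mm, against 97 mm at the start and 98 mm nominal.

**Surroundings:** both cups and vials look unmoved, the plate lies in its nest, and the robot was touching nothing. In the last top view the arm hid the red cup and part of the tube at the front edge. The wrist camera put the red cup within 2 mm of its first position. I didn't check the tip box or the whole pipette again at the end.

**Disagreements:**
- **Fingertip rub:** during the push home, the tips pressed down on something, probably the guide plate, with about 5 N. I lifted them slightly and finished.
- **Lip reading:** a rough camera reading of the lip at the end gave about 121 mm of tray travel, not 136 mm. I took it from a badly visible corner and relied on the hard stop and on the bolt going home, which it can only do within 3 mm of the tray's stop.

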